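# Unclamp a small picture frame and hold it up level

## Robot

A 6-joint arm with a two-finger parallel gripper is mounted at the origin on the work surface. World frame = base frame: x ahead of the robot, y to its left, z up, the work surface at z = 0. Lengths are in m, angles in degrees, forces in N, time in s.
With the tool pointing down it reaches from about 0.35 to 0.875 m from the base axis. Payload 4.2 kg.
Tool frame: the origin (TCP) lies at the very end of the fingers, on their centre line; the grasp point (between the pads) lies 19 mm behind it; z points along the fingers, y is the line along which they close (so a half turn about z gives the same grasp; the last joint's range is limited). The gripper opens to 87 mm and grips with 3 to 60 N. Pads are 19 mm wide; open, the fingers measure 117 mm over their backs; the gripper's body (75 mm by 190 mm) begins 51 mm behind the grasp point.
Start: joints at [91.307, 22.042, 0.453, 0, -68.411, -14.817], TCP at [0.146, 0.608, 0.223] pointing down, gripper open.
Joint ranges: [-179.83, 179.83], [-69.29, 118.12], [-61.27, 80.66], [-181.25, 117.63], [-171.15, -9.14], [-177.46, 177.46]. Speed limits (degrees/s): [159.86, 159.86, 180, 180, 180, 180].

## Interface

Orientations are given as a 3x3 rotation matrix whose columns are the frame's x, y, z axes.
In Python, from station import r gives the robot as it stands.
- The arm moves only by the tool jog_arm, never from a script. Its argument "plan" is text: rows parted by semicolons, each of 7 numbers parted by spaces: the shift along the tool's x, y, z normalised to -1 to 1, where 1 is 0.025 m, then the turn, a rotation vector about the tool's x, y, z normalised to -1 to 1, where 1 is 8 degrees, then the closure, from -1 (fully open) to 1 (shut). A call has exactly 10 rows; each row shifts and turns the commanded pose from where the row before left it, along the tool's axes as they then stand; what a row does not reach is not made up. A row lasts 1/10 s, in which the tool goes at most 50 mm and 8.59 degrees, less where a joint would pass 70% of its speed; a pose out of reach is approached as far as the arm can. A call with a number of a shift or a turn outside -1 to 1 is refused whole. A call with a gripper value outside its range is refused whole. The fingers move at their own pace and stop on an object; the grip force is fixed at half the most. Time passes only in rows, so rows that do not move let the fingers close, or fill a call up. It gives the time, the measured TCP pose, the force, the opening and the grip force at its end, in the units of the state.
- r.sense(): the state, without advancing time (a new reading comes with each control period).
- r.capture(name): name is "scene" or "top" or "wrist"; returns (picture, depth): 400x640x3 uint8, red, green, blue; 400x640 float32, m along the optical axis (not along the pixel's ray), 0 where there is no reading.
- r.get_calibration(name): a dict with "mtx" (3x3 intrinsics, pixels), "extrinsics" (4x4, takes a point from camera to world coordinates). Camera axes: x right, y up, looking along -z (the intrinsics and any distortion apply to the point x, -y, -z); pixel columns grow to the right and rows downward; lengths in m; the calibration is good to about 2 mm. The wrist camera is an equidistant fisheye: a pixel r from the principal point sees the ray r / f radians off the axis. A picture is of the moment at which its call begins: read the wrist's pose just before it. get_calibration takes no time and is no camera call; for the wrist camera it gives the pose at the moment of the call.
- r.finish_job(): hands the job in; it is judged then, once.
The state is a dict: "time_s": time; "joints": joint angles; "joint_velocities": joint speeds; "effort": joint torques, N m; "tcp_pos": TCP position; "ee_rot": TCP orientation; "wrist_force": force on the tool from outside, world axes, zero at the start; "moment": the same for the moment, N m; "gripper_width": opening from 0.0 (shut) to 1.0 (fully open); "gripper_force": force on a finger pad.
Only numpy, scipy, OpenCV 4.12 (cv2) and the standard library are available. Lean on these libraries where they do the work, as an engineer would, in place of code of your own. Each camera call takes 0.05 s, during which the arm holds its last target. There are 200 camera calls.

## Task

The small black picture frame is hooked into the wooden slide-jaw stand; draw the jaw back to its stop by its brass knob, then lift the frame out by its top rail and hold it up to judge how it would hang on the wall: still, level, turned parallel to the long edges of the desk (square to the robot's straight-ahead direction), with its lower edge at least 10 cm above the desk. Finish while holding it so; do not put it down, leave the jaw open, and do not disturb the pen pot, bowl, mug and camera.

Things in the scene. Friction and masses are not known exactly. Their poses are not given: they have to be found in the camera images.
- frame: Loose black picture frame on edge in the stand, 0.25-0.5 kg: 200 mm wide (y), 150 high (z), 22 thick (x). Origin: centre of its underside; x points out of the picture. Rails 22 thick, top and lower 20 high, sides 18 wide; panel 7 thick, recessed 9 at the front, 6 at the back. Grip the top rail across its 22 mm. Its place along the stand's y varies by 20 mm either way.
- stand: Wooden slide-jaw stand fixed to the desk, axes as the frame's. Origin: on the desk under the middle of the seat. Base x -45 to +172, y +-70, 15 mm thick. The frame's underside is 15 mm above the desk in a seat 25 mm wide (x), between a fixed jaw at -x (top at 60 mm, 120 wide) and an 8 mm ledge at +x; it stays standing when the jaw is open.
- jaw (a joint): Dark wooden sliding jaw on the picture's side. Value in m: 0 closed, 0.045 at its stop; grows as it slides along the stand's +x, away from the frame. Starts at 0 to 0.002; about 2.5 N of friction, stays where left. Plate 100 mm wide, top 60 mm above the desk; closed, its black rubber lip hooks 4 to 6 mm over the frame's lower rail and blocks lifting.
- jaw_knob (a point): Centre of the top of the jaw's upright brass knob: a post 20 mm across, 45 mm high, from the jaw's bar at 40 mm to 85 mm above the desk. It is 105 mm along +x from the stand's origin when closed and moves with the jaw.
- desk (a point): A point on the desk top (600 mm ahead of the robot, in the middle); it does not move. Its y axis runs along the desk's long edges, its x axis straight ahead of the robot, z up.
- pen_pot: Bystander: grey concrete pot with pens, 76 mm across, pot 90 mm and pens up to 160 mm high. Origin: centre of its underside.
- bowl: Bystander: small grey concrete bowl, 96 mm across, 52 mm high. Origin: centre of its underside.
- mug: Bystander: white mug, 80 mm across, 85 mm high, handle on its +y side. Origin: centre of its underside.
- camera: Bystander: black compact camera, 105 mm wide (its y), 75 mm high, lens towards its +x. Origin: centre of the body's underside.

How it is judged (in metres and radians):
On the way, in this order (a step that is already met when the one before it is completed fails the run):
1. the jaw is drawn back to (within 10 mm of) its stop while the frame still stands in its seat (value of joint jaw above 0.035 m and height (world z) of frame below 0.025 m and angle between frame's own z axis and vertical below 0.2 rad), for 0.2 s.
2. the fingers carry the frame clear of the stand (height (world z) of frame above 0.06 m and contact force between the fingers and frame above 1 N and contact force between frame and stand below 0.2 N), for 0.2 s.
At the end, for the whole second after the job is handed in: Fingers hold the frame: underside over 90 mm above the desk, within 0.09 rad of upright and 0.15 rad of parallel to the desk's long edges, under 0.03 m/s and 0.15 rad/s, off the stand and bystanders; jaw open over 35 mm; pen pot, bowl, mug, camera moved under 30 mm (height (world z) of frame above 0.09 m and angle between frame's own z axis and vertical below 0.09 rad and angle between the x axis of frame and the x axis of desk, either way round below 0.15 rad and linear speed of frame below 0.03 m/s and angular speed of frame below 0.15 rad/s and contact force between the fingers and frame above 1 N and contact force between frame and stand below 0.2 N and value of joint jaw above 0.035 m and contact force between frame and pen_pot below 0.2 N and contact force between frame and bowl below 0.2 N and contact force between frame and mug below 0.2 N and contact force between frame and camera below 0.2 N and distance of each of pen_pot, bowl, mug, camera from where it was at the start of the episode below 0.03 m); the arm keeps its last pose, push and grip.
It fails at once if the concrete pen pot is moved by 30 mm or more (distance of pen_pot from where it was at the start of the episode above 0.03 m).
It fails at once if the concrete bowl is moved by 30 mm or more (distance of bowl from where it was at the start of the episode above 0.03 m).
It fails at once if the mug is moved by 30 mm or more (distance of mug from where it was at the start of the episode above 0.03 m).
It fails at once if the camera is moved by 30 mm or more (distance of camera from where it was at the start of the episode above 0.03 m).
It also fails if it takes over 51 s, if anything falls off the work surface, if the arm or the gripper's body presses on something with over 40 N, if the wrist force passes 120 N, or if a joint passes its speed limit or range.

## Working session

There is one attempt and no reset: what is moved stays moved. The work goes in short steps, Python scripts to look and compute and a tool call to move; the robot and the scene stay as the last step left them, time stands still between calls to the robot, and variables do not carry over. Pictures are saved under pics/ and viewed, at most 10 in all, crops included, and the job is handed in when it is done.

Besides the shell and the picture viewer there is one more tool, called after "Request:" in YAML: its name, and indented under it one key for each argument. jog_arm: Moves the arm, as the interface text tells. Scaled input: -1 to 1 covers 0.025 m each way for a shift and 8 degrees each way for a turn. Its arguments: {"type":"object","properties":{"plan":{"type":"string"}},"required":["plan"]}

```bash
mkdir -p pics
cat > h.py <<'E'
from station import r
import numpy as np, cv2
def snap(n,f):
    p,d=r.capture(n); c=r.get_calibration(n)
    cv2.imwrite(f'pics/{f}.png',p[:,:,::-1]); np.savez(f'pics/{f}.npz',p=p,d=d,m=c['mtx'],e=c['extrinsics'])
def cloud(f):
    z=np.load(f'pics/{f}.npz'); d=z['d']; m=z['m']; v,u=np.mgrid[:400,:640]
    P=np.stack([(u-m[0,2])/m[0,0]*d,-(v-m[1,2])/m[1,1]*d,-d],-1)
    return P@z['e'][:3,:3].T+z['e'][:3,3],d,z['p']
E
python3 - <<'E'
from h import *
snap('scene','s0'); snap('top','t0')
s=r.sense(); print(s['time_s'],s['tcp_pos'],np.round(s['ee_rot'],3))
E
```

```text
0.1 [0.14587652 0.60717252 0.22159796] [[ 0.972 -0.234 -0.   ]
 [-0.234 -0.972 -0.002]
 [ 0.     0.002 -1.   ]]
```

View pics/s0.png

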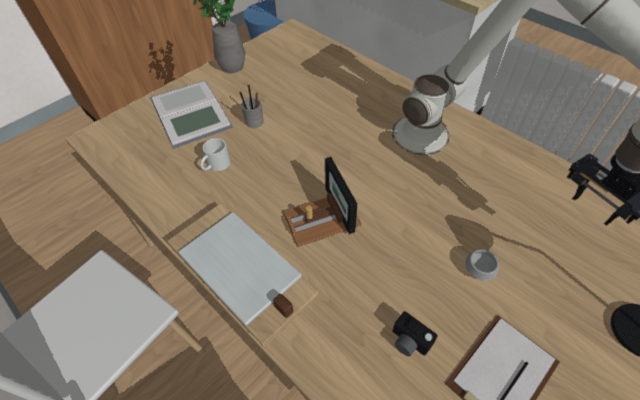

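View pics/t0.png

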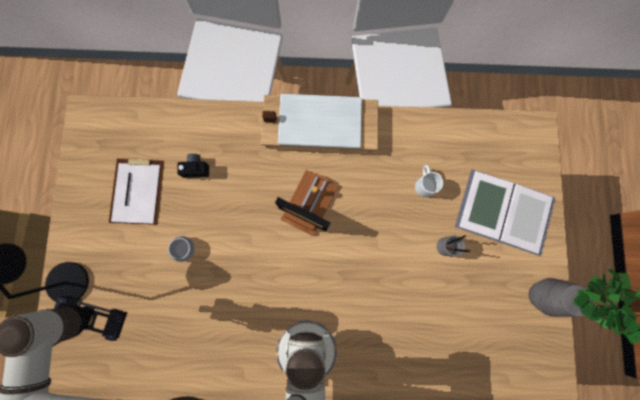

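The top view shows the frame at about (303,214), the knob at about (317,182) on its far side, and the bystanders well off to the sides. I'll measure these with the depth clouds.

Run:
```python
from h import *
for f in('t0','s0'):
    P,d,p=cloud(f); X=P[...,0];Y=P[...,1];Z=P[...,2]
    reg=(d>0)&(X>.3)&(X<.75)&(abs(Y)<.2)
    m=reg&(Z>.145)&(Z<.18); Q=P[m]
    (c,s,a)=cv2.minAreaRect(Q[:,:2].astype(np.float32))
    q=Q[Q[:,2]>np.percentile(Q[:,2],30)]
    _,_,V=np.linalg.svd(Q[:,:2]-Q[:,:2].mean(0),full_matrices=False)
    print(f,'frame',len(Q),c,s,a,'z',np.percentile(Q[:,2],[10,50,90]),'dir',V[0],np.degrees(np.arctan2(V[0][1],V[0][0])))
    hsv=cv2.cvtColor(p,cv2.COLOR_RGB2HSV)
    m=reg&(Z>.07)&(Z<.1)&(hsv[...,1]>110); print('knob',m.sum(),np.median(P[m],0),P[m].min(0),P[m].max(0), np.argwhere(m).mean(0))
    m=reg&(Z>.02); print('all',P[m].min(0),P[m].max(0),'desk z',np.median(Z[(d>0)&(X>.3)&(X<.75)&(abs(Y)<.5)]))
for n,f in(('t0',(230,160,400,250)),('s0',(270,145,380,255))):
    a,b,c,e=f; im=cv2.imread(f'pics/{n}.png')[b:e,a:c]; cv2.imwrite(f'pics/{n}c.png',cv2.resize(im,None,fx=4.5,fy=4.5,interpolation=cv2.INTER_CUBIC))
```

```text
t0 frame 417 (0.4853273928165436, 0.023912638425827026) (0.19958113133907318, 0.022708464413881302) 65.76498413085938 z [0.16155798 0.16538014 0.16844544] dir [-0.41198228 -0.91119186] -114.32941920323705
knob 30 [ 0.58005066 -0.01393266  0.08568848] [ 0.47128065 -0.02327424  0.07161198] [0.59147559 0.07149562 0.09216362] [192.76666667 312.1       ]
all [ 0.43479294 -0.19935668  0.02001318] [0.74999405 0.11863762 0.17332072] desk z 0.0013659456355066268
s0 frame 502 (0.48434826731681824, 0.02779671549797058) (0.20301997661590576, 0.023578321561217308) 65.4109878540039 z [0.15353492 0.16451141 0.16747849] dir [0.40969631 0.91222197] 65.81424080800244
knob 44 [ 0.58421142 -0.00824164  0.08348536] [ 0.45643004 -0.05196853  0.07098671] [0.59334573 0.00072091 0.0965688 ] [208.54545455 308.86363636]
all [ 0.43607608 -0.1954747   0.02004103] [0.74994913 0.12437836 0.17010465] desk z 0.0008339380220567794
```

View pics/t0c.png

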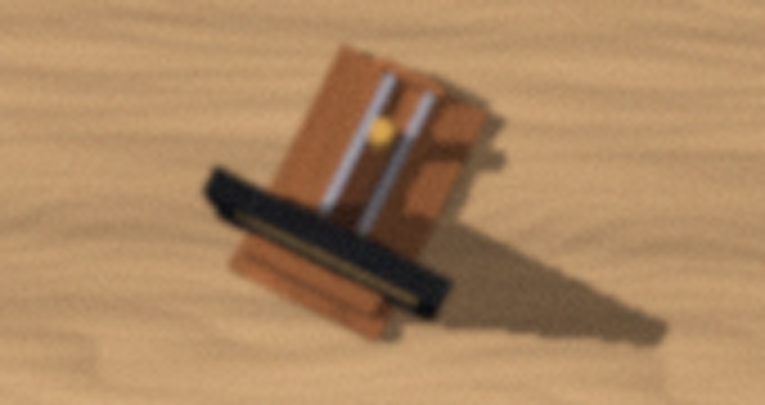

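The enlarged crop puts the knob top at about (381,131), which is top-view pixel (314.7,189.1). The frame's near and far top edges are clear. I'll check the knob by intersecting its pixel ray with z=0.085.

Run:
```python
from h import *
for f,u,v in(('t0',314.2,188.7),):
    z=np.load(f'pics/{f}.npz');m=z['m'];e=z['e'];d=e[:3,:3]@[(u-m[0,2])/m[0,0],-(v-m[1,2])/m[1,1],-1]
    print(e[:3,3]+d*(.085-e[2,3])/d[2])
for f in('t0','s0'):
    P,d,p=cloud(f); m=(P[...,2]>.077)&(P[...,2]<.095)&(np.hypot(P[...,0]-.58,P[...,1]+.012)<.03); print(m.sum(),P[m].mean(0))
s=r.sense();print(s['ee_rot'].T@(np.array([.581,-.012,.222])-s['tcp_pos'])/.025)
```

```text
[ 0.58130581 -0.01286119  0.085     ]
23 [ 0.58238851 -0.0149285   0.08639513]
35 [ 0.58323243 -0.0093714   0.08406247]
[22.71222552 20.01213887  0.0255359 ]
```

Request:
jog_arm:
  plan: "0.75 0.66 0 0 0 0 -1;0.75 0.66 0 0 0 0 -1;0.75 0.66 0 0 0 0 -1;0.75 0.66 0 0 0 0 -1;0.75 0.66 0 0 0 0 -1;0.75 0.66 0 0 0 0 -1;0.75 0.66 0 0 0 0 -1;0.75 0.66 0 0 0 0 -1;0.75 0.66 0 0 0 0 -1;0.75 0.66 0 0 0 0 -1"

```text
time_s: 1.1
tcp_pos: [0.29, 0.4022, 0.2222]
ee_rot: [[0.972, -0.234, -0.0], [-0.234, -0.972, -0.001], [-0.0, 0.001, -1.0]]
wrist_force: [0.4, -0.1, -0.3]
gripper_width: 1.003
gripper_force: 0.0
```

Request:
jog_arm:
  plan: "0.75 0.66 0 0 0 0 -1;0.75 0.66 0 0 0 0 -1;0.75 0.66 0 0 0 0 -1;0.75 0.66 0 0 0 0 -1;0.75 0.66 0 0 0 0 -1;0.75 0.66 0 0 0 0 -1;0.75 0.66 0 0 0 0 -1;0.75 0.66 0 0 0 0 -1;0.75 0.66 0 0 0 0 -1;0.75 0.66 0 0 0 0 -1"

```text
time_s: 2.1
tcp_pos: [0.4337, 0.1982, 0.2222]
ee_rot: [[0.972, -0.234, -0.001], [-0.234, -0.972, -0.0], [-0.001, 0.001, -1.0]]
wrist_force: [0.1, -0.7, 0.9]
gripper_width: 1.002
gripper_force: 0.0
```

Request:
jog_arm:
  plan: "0.75 0.66 0 0 0 0 -1;0.75 0.66 0 0 0 0 -1;0.75 0.66 0 0 0 0 -1;0.75 0.66 0 0 0 0 -1;0.75 0.66 0 0 0 0 -1;0.75 0.66 0 0 0 0 -1;0.75 0.66 0 0 0 0 -1;0.75 0.66 0 0 0 0 -1;0 0 0 0 0 0.675 -1;0 0 0 0 0 0.675 -1"

```text
time_s: 3.1
tcp_pos: [0.5485, 0.035, 0.2217]
ee_rot: [[0.909, -0.417, -0.002], [-0.417, -0.909, -0.0], [-0.001, 0.001, -1.0]]
wrist_force: [-0.9, -0.1, 0.2]
gripper_width: 0.996
gripper_force: 0.0
```

Run:
```python
from h import *
s=r.sense();R=s['ee_rot'];print(s['time_s'],s['joints'],s['tcp_pos'],np.degrees(np.arctan2(R[1,1],R[0,1])))
print(R.T@(np.array([.582,-.012,.060])-s['tcp_pos'])/.025)
snap('wrist','w0')
```

```text
3.1 [ 2.05419583e+01  1.47941268e+01 -1.02489942e+01 -1.97657161e-02
 -6.50489214e+01  4.48343481e+01] [0.54847756 0.03497691 0.22171375] -114.63201035511946
[2.01081825 1.14327182 6.46688587]
```

View pics/w0.png

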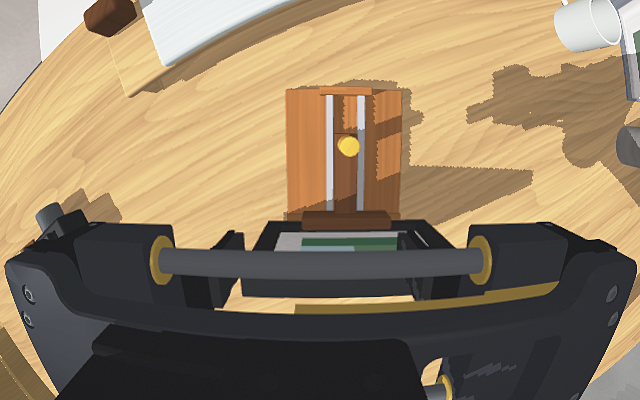

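The wrist picture shows the stand square in view, with the knob top at about (348,146) and the jaw closed over the frame. I'll use that pixel to refine the knob position.

```bash
cat >> h.py <<'E'
def wray(f,u,v,h):
    z=np.load(f'pics/{f}.npz');m=z['m'];e=z['e'];a=(u-m[0,2])/m[0,0];b=(v-m[1,2])/m[1,1];t=np.hypot(a,b)
    d=e[:3,:3]@np.array([a/t*np.sin(t),-b/t*np.sin(t),-np.cos(t)]); return e[:3,3]+d*(h-e[2,3])/d[2]
E
python3 - <<'E'
from h import *
k=wray('w0',348,146,.085);print(k)
# stand edges on base top z=.015: left/right far corners, near
print(wray('w0',286,90,.015),wray('w0',402,90,.015))
s=r.sense();print(s['ee_rot'].T@(np.array([k[0],k[1],.06])-s['tcp_pos'])/.025)
E
```

```text
[ 0.58225482 -0.00849099  0.085     ]
[0.66789031 0.0257895  0.015     ] [ 0.61248878 -0.10078578  0.015     ]
[1.97307701 1.01373635 6.47078752]
```

Request:
jog_arm:
  plan: "0.9 0.54 0 0 0 0 -1;0.9 0.54 0 0 0 0 -1;0.2 0 0.4 0 0 0 -1;0 0 1 0 0 0 -1;0 0 1 0 0 0 -1;0 0 1 0 0 0 -1;0 0 1 0 0 0 -1;0 0 0 0 0 0 -1;0 0 0 0 0 0 -1;0 0 0 0 0 0 -1"

```text
time_s: 4.15
tcp_pos: [0.5839, -0.009, 0.114]
ee_rot: [[0.912, -0.411, 0.003], [-0.411, -0.912, 0.0], [0.002, -0.001, -1.0]]
wrist_force: [0.4, -0.3, 0.8]
gripper_width: 1.002
gripper_force: 0.0
```

Run:
```python
from h import *
print(r.sense()['tcp_pos'],r.sense()['wrist_force']);snap('wrist','w1')
```

```text
[ 0.58394103 -0.008991    0.11398377] [ 0.37992042 -0.27445585  0.7733652 ]
```

View pics/w1.png

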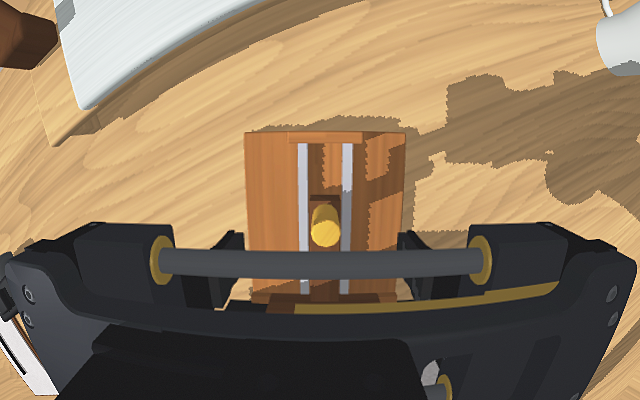

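Knob top at about (325,233) lies centred between the fingers (inner faces about 235 and 405). Next I go down, close and feel for the grip.

Run:
```python
from h import *
k=wray('w1',325,234,.085);s=r.sense();print(k,s['ee_rot'].T@(np.array([k[0],k[1],.06])-s['tcp_pos'])/.025)
```

```text
[ 0.58158794 -0.01008867  0.085     ] [-0.07489218  0.08256825  2.16640882]
```

Request:
jog_arm:
  plan: "0 0 0.5 0 0 0 -1;0 0 0.7 0 0 0 -1;0 0 0.7 0 0 0 -1;0 0 0.3 0 0 0 -1;0 0 0 0 0 0 0;0 0 0 0 0 0 1;0 0 0 0 0 0 1;0 0 0 0 0 0 1;0 0 0 0 0 0 1;0 0 0 0 0 0 1"

```text
time_s: 5.2
tcp_pos: [0.5831, -0.0093, 0.0579]
ee_rot: [[0.911, -0.412, 0.001], [-0.412, -0.911, 0.0], [0.001, -0.0, -1.0]]
wrist_force: [0.1, -0.1, -0.4]
gripper_width: 0.534
gripper_force: 0.0
```

Fingers still closing; I'll wait, then draw 45 mm along tool +x.

Request:
jog_arm:
  plan: "0 0 0 0 0 0 1;0 0 0 0 0 0 1;0 0 0 0 0 0 1;0 0 0 0 0 0 1;0 0 0 0 0 0 1;0 0 0 0 0 0 1;0 0 0 0 0 0 1;0 0 0 0 0 0 1;0 0 0 0 0 0 1;0 0 0 0 0 0 1"

```text
time_s: 6.2
tcp_pos: [0.5813, -0.0113, 0.0575]
ee_rot: [[0.911, -0.412, -0.004], [-0.412, -0.911, -0.003], [-0.003, 0.004, -1.0]]
wrist_force: [-2.4, -6.0, 1.5]
gripper_width: 0.218
gripper_force: 30.0
```

Request:
jog_arm:
  plan: "0.2 0 0 0 0 0 1;0.2 0 0 0 0 0 1;0.2 0 0 0 0 0 1;0.2 0 0 0 0 0 1;0.2 0 0 0 0 0 1;0.2 0 0 0 0 0 1;0.2 0 0 0 0 0 1;0.2 0 0 0 0 0 1;0.1 0 0 0 0 0 1;0 0 0 0 0 0 1"

```text
time_s: 7.2
tcp_pos: [0.6197, -0.0287, 0.0574]
ee_rot: [[0.911, -0.412, -0.005], [-0.412, -0.911, -0.002], [-0.004, 0.004, -1.0]]
wrist_force: [-3.7, -4.7, 3.2]
gripper_width: 0.222
gripper_force: 30.0
```

Request:
jog_arm:
  plan: "0.1 0 0 0 0 0 1;0.05 0 0 0 0 0 1;0 0 0 0 0 0 1;0 0 0 0 0 0 1;0 0 0 0 0 0 1;0 0 0 0 0 0 -1;0 0 0 0 0 0 -1;0 0 0 0 0 0 -1;0 0 0 0 0 0 -1;0 0 0 0 0 0 -1"

```text
time_s: 8.2
tcp_pos: [0.6253, -0.0282, 0.0575]
ee_rot: [[0.911, -0.411, 0.0], [-0.411, -0.911, 0.0], [0.0, -0.0, -1.0]]
wrist_force: [0.4, 0.1, 0.3]
gripper_width: 0.588
gripper_force: 0.0
```

Request:
jog_arm:
  plan: "0 0 0 0 0 0 -1;0 0 0 0 0 0 -1;0 0 0 0 0 0 -1;0 0 0 0 0 0 -1;0 0 -0.5 0 0 0 -1;0 0 -1 0 0 0 -1;0 0 -1 0 0 0 -1;0 0 -1 0 0 0 -1;0 0 -1 0 0 0 -1;0 0 -1 0 0 0 -1"

```text
time_s: 9.2
tcp_pos: [0.6251, -0.0285, 0.1973]
ee_rot: [[0.911, -0.412, 0.001], [-0.412, -0.911, 0.0], [0.001, -0.001, -1.0]]
wrist_force: [0.7, -0.4, -0.3]
gripper_width: 1.003
gripper_force: 0.0
```

Request:
jog_arm:
  plan: "0 0 -0.6 0 0 0 -1;0 0 -0.6 0 0 0 -1;0 0 0 0 0 1 -1;0 0 0 0 0 1 -1;0 0 0 0 0 1 -1;0 0 0 0 0 1 -1;0 0 0 0 0 1 -1;0 0 0 0 0 1 -1;0 0 0 0 0 1 -1;0 0 0 0 0 1 -1"

```text
time_s: 10.2
tcp_pos: [0.6251, -0.0285, 0.2263]
ee_rot: [[0.024, -1.0, 0.001], [-1.0, -0.024, 0.0], [-0.0, -0.001, -1.0]]
wrist_force: [0.1, -0.1, 0.1]
gripper_width: 0.997
gripper_force: 0.0
```

Run:
```python
from h import *
s=r.sense();print(s['time_s'],s['joints'],s['tcp_pos'])
snap('scene','s1'); snap('top','t1')
for f in('t1','s1'):
    P,d,p=cloud(f); X=P[...,0];Y=P[...,1];Z=P[...,2]
    m=(d>0)&(X>.36)&(X<.56)&(abs(Y)<.17)&(Z>.15)&(Z<.18);Q=P[m]
    print(f,len(Q),cv2.minAreaRect(Q[:,:2].astype(np.float32)))
    m=(Z>.077)&(Z<.095)&(np.hypot(X-.622,Y+.03)<.03); print(m.sum(),P[m].mean(0) if m.any() else '')
im=cv2.imread('pics/s1.png')[130:270,240:400];cv2.imwrite('pics/s1c.png',cv2.resize(im,None,fx=4,fy=4,interpolation=cv2.INTER_CUBIC))
```

```text
10.2 [ 1.21931412e+01  2.19462182e+01  8.42230169e-01  9.25989690e-03
 -6.88251349e+01 -1.08343211e+01] [ 0.62513336 -0.02845506  0.22625285]
t1 334 ((0.4786938428878784, 0.009360238909721375), (0.16752183437347412, 0.02288496121764183), 65.36652374267578)
0 
s1 475 ((0.48388439416885376, 0.026499003171920776), (0.20425386726856232, 0.023892994970083237), 65.45940399169922)
35 [ 0.62429658 -0.02778909  0.0837175 ]
```

View pics/s1c.png

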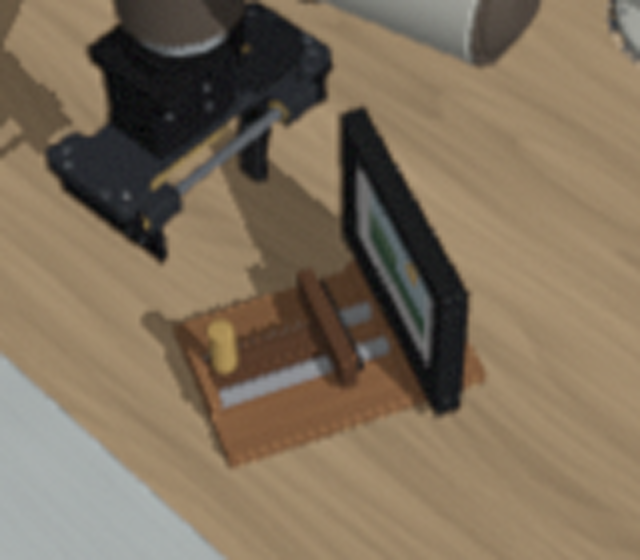

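The crop shows the jaw plate well clear of the frame, with the knob at the far end and the frame still upright. I'll finish the turn and move over the top rail.

Request:
jog_arm:
  plan: "0 0 0 0 0 0.82 -1;0 0 0 0 0 0.82 -1;0 0 0 0 0 0.82 -1;0 0 0 0 0 0.8 -1;0 1 0 0 0 0 -1;0 1 0 0 0 0 -1;0 1 0 0 0 0 -1;0.36 1 0 0 0 0 -1;0 1 0 0 0 0 -1;0 0.9 0 0 0 0 -1"

```text
time_s: 11.3
tcp_pos: [0.486, 0.0244, 0.2258]
ee_rot: [[-0.41, -0.912, 0.001], [-0.912, 0.41, 0.0], [-0.001, -0.001, -1.0]]
wrist_force: [-0.1, 0.5, 0.6]
gripper_width: 1.0
gripper_force: 0.0
```

Run:
```python
from h import *
s=r.sense();R=s['ee_rot'];print(s['tcp_pos'],np.degrees(np.arctan2(R[1,1],R[0,1])))
snap('wrist','w2');print(R.T@(np.array([.4845,.025,.138])-s['tcp_pos'])/.025)
```

```text
[0.48597929 0.02444061 0.22582671] 155.7991090105618
[0.00659665 0.06604527 3.5130109 ]
```

View pics/w2.png

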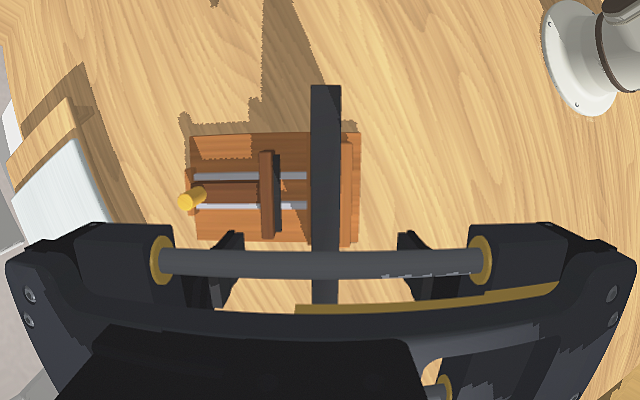

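The rail is centred in the wrist view at column ~325, between the open fingers, and runs up the picture. I'll descend and grip.

Request:
jog_arm:
  plan: "0 0.06 0.6 0 0 0 -1;0 0 0.7 0 0 0 -1;0 0 0.7 0 0 0 -1;0 0 0.7 0 0 0 -1;0 0 0.5 0 0 0 -1;0 0 0.35 0 0 0 -1;0 0 0 0 0 0 -1;0 0 0 0 0 0 1;0 0 0 0 0 0 1;0 0 0 0 0 0 1"

```text
time_s: 12.35
tcp_pos: [0.4861, 0.0251, 0.137]
ee_rot: [[-0.413, -0.911, 0.001], [-0.911, 0.413, 0.0], [-0.001, -0.001, -1.0]]
wrist_force: [-0.6, -0.0, -0.1]
gripper_width: 0.813
gripper_force: 0.0
```

Request:
jog_arm:
  plan: "0 0 0 0 0 0 1;0 0 0 0 0 0 1;0 0 0 0 0 0 1;0 0 0 0 0 0 1;0 0 0 0 0 0 1;0 0 0 0 0 0 1;0 0 0 0 0 0 1;0 0 0 0 0 0 1;0 0 0 0 0 0 1;0 0 0 0 0 0 1"

```text
time_s: 13.35
tcp_pos: [0.4855, 0.0249, 0.1363]
ee_rot: [[-0.413, -0.911, -0.0], [-0.911, 0.413, -0.0], [0.0, 0.0, -1.0]]
wrist_force: [-1.1, 0.6, 1.4]
gripper_width: 0.251
gripper_force: 30.0
```

Request:
jog_arm:
  plan: "0 0 -0.1 0 0 0 1;0 0 -0.2 0 0 0 1;0 0 -0.3 0 0 0 1;0 0 -0.5 0 0 0 1;0 0 -0.6 0 0 0 1;0 0 -0.8 0 0 0 1;0 0 -0.8 0 0 0 1;0 0 -0.8 0 0 0 1;0 0 -0.6 0 0 0 1;0 0 -0.4 0 0 0 1"

```text
time_s: 14.35
tcp_pos: [0.486, 0.025, 0.2655]
ee_rot: [[-0.413, -0.911, 0.002], [-0.911, 0.413, 0.001], [-0.002, -0.002, -1.0]]
wrist_force: [-0.1, 0.0, -3.5]
gripper_width: 0.245
gripper_force: 29.9
```

Request:
jog_arm:
  plan: "0 0 -0.4 0 0 0 1;0 0 -0.2 0 0 -0.2 1;0 0 0 0 0 -0.4 1;0 0 0 0 0 -0.5 1;0 0 0 0 0 -0.5 1;0 0 0 0 0 -0.5 1;0 0 0 0 0 -0.5 1;0 0 0 0 0 -0.3 1;0 0 0 0 0 -0.15 1;0 0 0 0 0 0 1"

```text
time_s: 15.35
tcp_pos: [0.4855, 0.0249, 0.2784]
ee_rot: [[0.0, -1.0, -0.001], [-1.0, -0.0, -0.0], [0.0, 0.001, -1.0]]
wrist_force: [-0.2, 0.2, -2.7]
gripper_width: 0.253
gripper_force: 29.9
```

Request:
jog_arm:
  plan: "0 0 0 0 0 0 1;0 0 0 0 0 0 1;0 0 0 0 0 0 1;0 0 0 0 0 0 1;0 0 0 0 0 0 1;0 0 0 0 0 0 1;0 0 0 0 0 0 1;0 0 0 0 0 0 1;0 0 0 0 0 0 1;0 0 0 0 0 0 1"

```text
time_s: 16.35
tcp_pos: [0.4857, 0.0249, 0.2788]
ee_rot: [[0.0, -1.0, -0.0], [-1.0, -0.0, 0.0], [-0.0, 0.0, -1.0]]
wrist_force: [0.3, 0.2, -3.1]
gripper_width: 0.25
gripper_force: 29.9
```

Run:
```python
from h import *
s=r.sense();print(s['time_s'],s['joints'],s['tcp_pos'],s['moment'])
snap('scene','s2')
P,d,p=cloud('s2');X=P[...,0];Y=P[...,1];Z=P[...,2];x,y,z=s['tcp_pos']
m=(d>0)&(abs(X-x)<.03)&(abs(Y-y)<.13)&(Z>.09)&(Z<z+.02)&(p.max(-1)<70);Q=P[m]
print(Q.min(0),Q.max(0))
im=cv2.imread('pics/s2.png')[70:270,220:440];cv2.imwrite('pics/s2c.png',cv2.resize(im,None,fx=3,fy=3,interpolation=cv2.INTER_CUBIC)[:600])
q=cloud('s2');m2=(Z>.077)&(Z<.095)&(np.hypot(X-.622,Y+.03)<.03);print('knob',m2.sum(),P[m2].mean(0))
```

```text
16.35 [ 2.21215109e+01  6.13940388e+00 -1.28148525e+01 -9.67742239e-04
 -7.10454493e+01 -2.21100123e+01] [0.48570557 0.02494427 0.27878934] [ 0.05838893 -0.05317127 -0.02601741]
[ 0.46650024 -0.07163561  0.16127655] [0.5071391  0.12827321 0.29875232]
knob 34 [ 0.62381994 -0.02781918  0.08392538]
```

View pics/s2c.png

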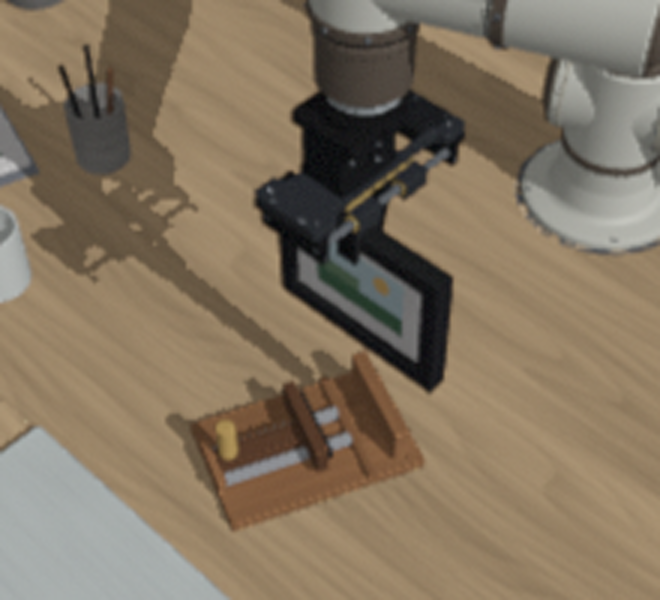

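The frame is held clear of the stand and the jaw is open. I'll check in-plane level numerically, then hand in if it's fine.

Run:
```python
from h import *
P,d,p=cloud('s2');X=P[...,0];Y=P[...,1];Z=P[...,2]
m=(d>0)&(abs(X-.486)<.03)&(Z>.13)&(Z<.33)&(p.max(-1)<80)
b=[];t=[]
for y in np.arange(-.065,.12,.01):
    k=m&(abs(Y-y)<.006)
    if k.sum()>5: b.append((y,Z[k].min(),X[k&(Z<.19)].mean())); 
    k2=k&(Z>.28); 
    if k2.sum() and abs(y-.025)>.03: t.append((y,np.median(Z[k2]),np.median(X[k2])))
b=np.array(b);t=np.array(t)
sb=np.degrees(np.arctan(np.polyfit(b[:,0],b[:,1],1)[0]));st=np.degrees(np.arctan(np.polyfit(t[:,0],t[:,1],1)[0]))
yaw=np.degrees(np.arctan(np.polyfit(t[:,0],t[:,2],1)[0]))
print(sb,st,yaw);print(np.round(b[:,1],3),np.round(t[:,1],3))
if abs(st)<2.5 and abs(yaw)<4: print(r.finish_job())
```

```text
0.02540523297175546 -0.9504330889181485 3.1012128529362046
[0.161 0.166 0.164 0.163 0.162 0.162 0.165 0.163 0.166 0.169 0.163 0.165
 0.161 0.161 0.163 0.163 0.164 0.164 0.163] [0.309 0.306 0.307 0.307 0.307 0.307 0.307 0.306]
the job is handed in; nothing more can be done
None
```

The job is handed in: I drew the jaw back about 45 mm, to its stop, and the frame is held still, level to about 1° and about 3° or less off parallel, its lower edge about 16 cm above the desk and no bystander touched; no verdict came back.

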